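Set the bag sealer's timer by clicks and test the press

TASK

The pointer on the bag sealer's timer knob has slipped on its shaft, so set the timer by feel: wind the knob back anticlockwise until you feel it come up against its end stop, without forcing it, then turn it up exactly six clicks and let go of it. Then make a dry test press: push the sealing arm down by its handle until the jaws meet, keep them firmly together for about a second without leaning hard on them, and let the arm come up again. Do not knock the things lying around the sealer.

Things in the scene. Friction and masses are not known exactly. Their poses are not given: they have to be found in the camera images.
- sealer: bag sealer, grey steel, screwed to the bench, 375 mm long along its own y. Origin: on the bench under the base; z up; +y to the rear housing with the knob, -y to the front with the arm's handle. Front base 85 mm wide, top 60 mm high, with the lower jaw (rubber strip) along it; rear housing 104 mm wide, y 53 to 178 mm, flat top 100 mm high; two hinge cheeks between, top 102 mm
- knob_axis (a point): point on the timer knob's vertical axis, at the height to grip: 20 mm above the housing's flat top, 120 mm above the bench; axes of the sealer, do not turn with the knob. Knob: black, round, fluted, 42 mm diameter, from 3 to 29 mm above the housing's top. The white pointer on it has slipped and tells nothing
- timer_knob (a joint): knob angle, rad, grows clockwise seen from above (up); its zero means nothing (the shaft sits differently each time). The switch below has notches 0 to 9, 0.262 rad apart: leaving one takes 0.1 to 0.13 N m, reversing half-way. Let go, it snaps to the nearest. The end stop holds it right at notch 0: from there torque climbs, 0.2 to 0.3 N m in 0.06 rad, forced above 0.45. Starts in notch 3 to 8
- press_handle (a point): middle of the upper face of the sealing arm's handle, a black rounded grip 70 mm long (along the arm), 34 mm wide, 22 mm thick, 202 mm from the hinge. Arm up: about 176 mm above the bench; jaws shut: about 108 mm. Its x is the sealer's x, -y runs along the arm away from the hinge, z out of the upper face
- press_hinge (a point): hinge of the sealing arm, 88 mm above the bench, at sealer y = 22 mm; the hinge axis is the sealer's x
- press_arm (a joint): arm angle, rad: 0 = up at rest (0.35 above level), grows as it is pushed down, springs back up. On the handle 2.5 N starts it, 5 N brings it to the jaws, which meet at 0.33 to 0.37 depending on the strip's wear (not measured: feel it); then the force climbs some 5 N per mm. 10 to 25 N on the handle holds the jaws firmly, 15 N is right, over 27 N is leaning hard
- carton_center (a point): middle of a small closed carton, 150 x 110 x 80 mm, 0.35 kg, loose on the bench: leave alone
- tape_center (a point): middle of a roll of clear packing tape lying flat, 104 mm outside diameter, 48 mm high, loose: leave alone
- cutter_center (a point): middle of a box cutter lying flat, handle 105 mm along its x, 20 mm wide, 16 mm thick, loose: leave alone

How it is judged:
By the outcome, as a careful person would: the job done as asked, in the order asked, and still so for the second after the job is handed in, with the robot touching nothing.
It also fails if it takes over 72 s, if anything falls off the work surface, if the arm or the gripper's body presses on something with over 40 N, if the wrist force passes 120 N, or if a joint passes its speed limit or range.

ROBOT

A 7-joint arm with a two-finger parallel gripper is mounted at the origin on the work surface. World frame = base frame: x ahead of the robot, y to its left, z up, the work surface at z = 0. Lengths are in mm, angles in rad, forces in N, time in s.
With the tool pointing down it reaches from about 400 to 875 mm from the base axis. Payload 4.4 kg.
Tool frame: the origin (TCP) lies at the very end of the fingers, on their centre line; the grasp point (between the pads) lies 19 mm behind it; z points along the fingers, y is the direction in which the jaws open and shut (so a half turn about z gives the same grasp; the last joint's range is limited). The gripper opens to 85 mm and grips with 20 to 120 N. Pads are 22 mm wide; open, the fingers measure 114 mm over their backs; the gripper's body (76 mm by 85 mm) begins 54 mm behind the grasp point. The pads swing forward as they close: fully open they stand 13 mm farther back than shut.
Start: joints at [1.054, 0.628, 0.038, 1.517, -0.027, 0.996, -0.02], TCP at [283.224, -585.066, 231.313] pointing down, gripper open.
Joint ranges: [-3.06, 3.06], [-0.37, 2.12], [-1.25, 1.32], [0.18, 2.47], [-1.1, 4.24], [0.23, 1.98], [-2.94, 2.94]. Speed limits (rad/s): [2.57, 2.57, 3.14, 3.14, 3.14, 3.14, 3.14].

INTERFACE

Orientations are given as [roll, pitch, yaw] about the fixed x, y, z axes, in that order (R = Rz(yaw) Ry(pitch) Rx(roll)).
In Python, from cell import read_state, get_image, calibration, finish_job gives the robot as it stands. The module is installed in compiled form; this text tells all that it offers.
- The arm moves only by the tool apply_moves, never from a script. Its argument "increments" is a list of rows, each an object of numbers: "tx", "ty", "tz": the shift along the world's x, y, z in m; "rx", "ry", "rz": the turn, a rotation vector about the world's x, y, z in units of 5 degrees (1.0 is 5 degrees); "claw": the finger opening in m, from 0 to 0.0854. In form: [{"tx": .., "ty": .., "tz": .., "rx": .., "ry": .., "rz": .., "claw": ..}, ...]. A call has 1 to 12 rows; each row is the pose to reach, as a shift and turn from the pose commanded when the call began; what a row does not reach only later rows make up. A row lasts 1/10 s, in which the tool goes at most 50 mm and 8.59 degrees, less where a joint would pass 70% of its speed; a pose out of reach is approached as far as the arm can. A call with a gripper value outside its range is refused whole. The fingers move at their own pace and stop on an object; the grip force is fixed at half the most. Time passes only in rows, so rows that repeat a pose let the fingers close. It gives the time, the measured TCP pose, the force and the opening at its end, in the units of the state.
- read_state(): the state, without advancing time (a new reading comes with each control period).
- get_image(name): name is "scene" or "top"; returns the picture (400x640x3 uint8, red, green, blue); there is no depth.
- calibration(name): a dict with "camera_matrix" (3x3 intrinsics, pixels), "origin" and "attitude" of the camera in the world. Camera axes: x right, y up, looking along -z (the intrinsics and any distortion apply to the point x, -y, -z); pixel columns grow to the right and rows downward; lengths in mm; the calibration is good to about 2 mm. A picture is of the moment at which its call begins. calibration takes no time and is no camera call.
- finish_job(): hands the job in, once; it reports no verdict.
The state is a dict: "clock": time; "qpos": joint angles; "qd": joint speeds; "tau": joint torques, N m; "eef_pos": TCP position; "tool_rot": TCP orientation; "force": force on the tool from outside, world axes, zero at the start; "torque": the same for the moment, N m; "width": finger opening in mm.
Only numpy, scipy, OpenCV 4.12 (cv2) and the standard library are available. Lean on these libraries where they do the work, as an engineer would, in place of code of your own. Each camera call takes 0.05 s, during which the arm holds its last target. There are 200 camera calls.

## Working session

There is one attempt and no reset: what is moved stays moved. The work goes in short steps, Python scripts to look and compute and a tool call to move; the robot and the scene stay as the last step left them, time stands still between calls to the robot, and variables do not carry over. Pictures are saved under pics/ and viewed, about 8 in all and at most 12, crops included, and the job is handed in when it is done.

Besides the shell and the picture viewer there is one more tool, called after "Request:" as name(argument=value, ...), one argument or row to a line, values as JSON. apply_moves: Moves the arm, as the interface text tells. Its arguments: {"type":"object","properties":{"increments":{"type":"array"}},"required":["increments"]}

```bash
mkdir -p pics
python3 - <<'E'
from cell import *
import cv2
for n in("scene","top"):
    cv2.imwrite(f"pics/{n}0.png",get_image(n)[:,:,::-1]); print(n,calibration(n))
print(read_state())
E
```

```text
scene {'camera_matrix': array([[448.81056951,   0.        , 324.01708123],
       [  0.        , 448.81056951, 204.99245039],
       [  0.        ,   0.        ,   1.        ]]), 'origin': array([ 982.27597848,  767.91225658, 1064.72634434]), 'attitude': array([0.7627949 , 0.01186197, 2.58268019])}
top {'camera_matrix': array([[421.95407142,   0.        , 322.1233303 ],
       [  0.        , 421.95407142, 202.51425485],
       [  0.        ,   0.        ,   1.        ]]), 'origin': array([ 395.66880719,  -23.66547225, 1455.80788365]), 'attitude': array([ 0.0747529 ,  0.01800717, -1.56565124])}
{'clock': 0.1, 'qpos': array([ 1.05418298,  0.62925294,  0.03842809,  1.51826374, -0.02701647,
        0.99628635, -0.01999634]), 'qd': array([-0.00032411, -0.00134399, -0.00092556, -0.00111013, -0.00101858,
        0.00197171, -0.00163197]), 'tau': array([ 1.98737151e-03, -5.64534116e+01,  1.22997142e+00, -1.93972689e+01,
        1.11727897e-02,  5.46636031e-03,  1.24701162e-05]), 'eef_pos': array([ 283.00323333, -584.54248362,  230.48253879]), 'tool_rot': array([-3.13989934e+00, -6.78218060e-06,  4.50821617e-01]), 'force': array([ 0.39034778,  0.43360666, -0.275369  ]), 'torque': array([ 0.00759795, -0.05498109,  0.03479056]), 'width': 85.1818887185844}
```

View pics/scene0.png

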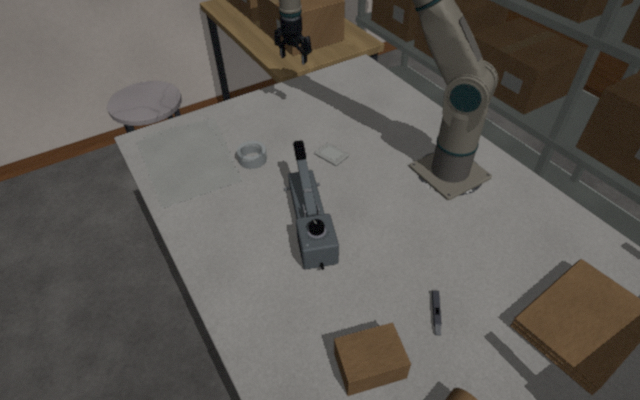

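View pics/top0.png

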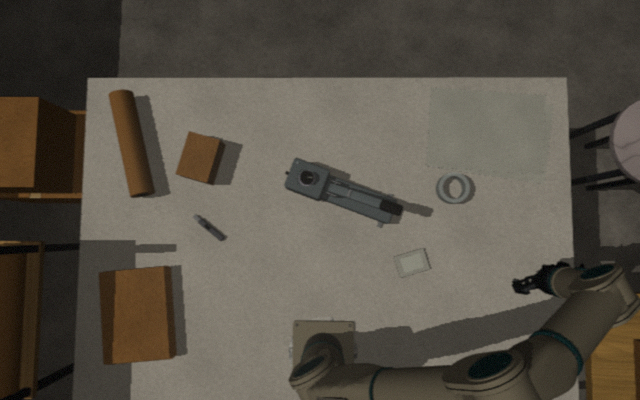

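The scene view shows the sealer with its knob near (317,228) and handle near (300,150). In the top view the knob is near (308,178) and the handle near (390,208); the tape is at (455,188), clear of the handle. I'll enlarge both views for pixel picking.

Run:
```python
import cv2,numpy as np
a=cv2.imread("pics/top0.png")[145:235,275:410]; b=cv2.imread("pics/scene0.png")[130:280,265:365]
a=cv2.resize(a,None,fx=5.9,fy=5.9,interpolation=3); b=cv2.resize(b,None,fx=4,fy=4,interpolation=3)
cv2.imwrite("pics/a.png",cv2.convertScaleAbs(a,alpha=1.6));cv2.imwrite("pics/b.png",cv2.convertScaleAbs(b,alpha=1.6)); print(a.shape,b.shape)
```

```text
(531, 796, 3) (600, 400, 3)
```

View pics/a.png

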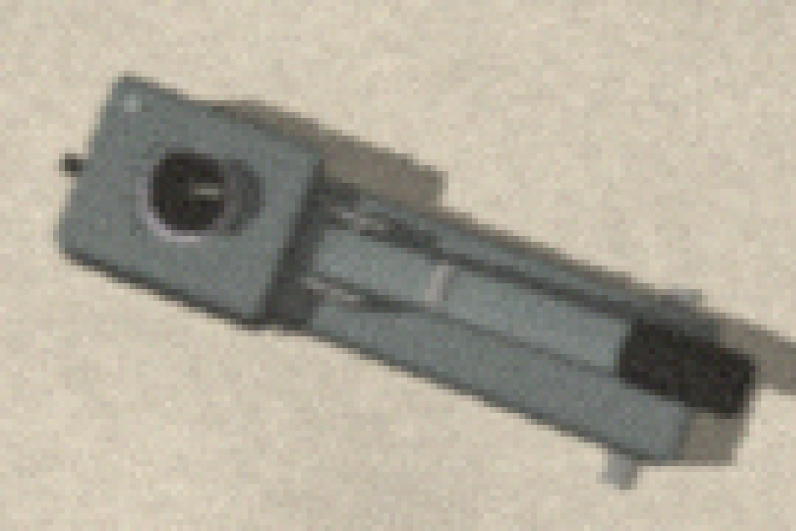

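View pics/b.png

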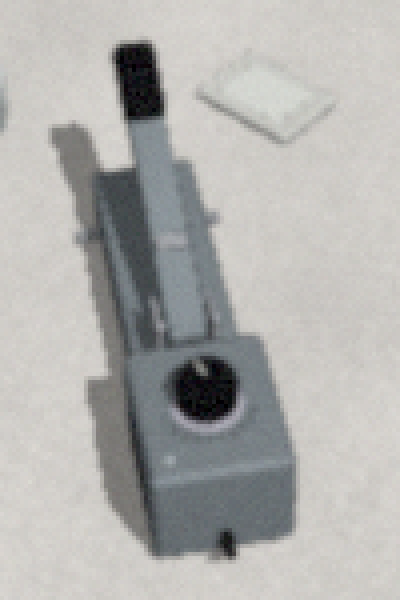

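The top crop gives the housing corners at about (122,78), (60,255), (322,160) and (255,325), and the knob at (187,192). In the scene crop the housing corners are (130,352), (262,337), (148,465) and (295,455), the knob top is (203,385), and the handle's top face is centred near (140,80). The arm is up. Next I fit the pose from these.

```bash
cat > h.py <<'E'
import numpy as np, cv2
from cell import *
from scipy.spatial.transform import Rotation as R
from scipy.optimize import least_squares
def proj(n,P):
    c=calibration(n); p=(np.atleast_2d(P)-c['origin'])@R.from_euler('xyz',c['attitude']).as_matrix()
    p=p*[1,-1,-1]; q=p@c['camera_matrix'].T; return q[:,:2]/q[:,2:]
E
python3 - <<'E'
from h import *
C=np.array([[52,178,100],[-52,178,100],[52,53,100],[-52,53,100.]]); H=[0,-161,175.]
top=np.array([[120,76],[57,258],[324,158],[255,327],[187,192],[683,360]])/5.9+[275,145]
sc=np.array([[150,465],[295,455],[130,352],[262,337],[203,388],[139,80]])/4+[265,130]
def M(v,k): return np.vstack([C,[v[3],v[4],129],H])@R.from_euler('z',v[2]).as_matrix().T+[v[0],v[1],0]
def f(v,sep=False):
    P=M(v,0); r=np.vstack([proj('top',P)-top,proj('scene',P)-sc]); return r if sep else r.ravel()
s=least_squares(f,[450,-50,-.35,0,115]); v=s.x
print(v.round(3)); print(f(v,True).round(1)); P=M(v,0); print('knob',P[4],'handle',P[5])
for m in ('top','scene'):
  g=lambda v:(proj(m,M(v,0))-(top if m=='top' else sc)).ravel()
  s2=least_squares(g,v); print(m,s2.x.round(3),M(s2.x,0)[4].round(1),M(s2.x,0)[5].round(1))
E
```

```text
[ 5.31654e+02 -5.66370e+01 -3.53000e-01  3.95400e+00  1.20867e+02]
[[-1.   0.1]
 [-1.7 -0.9]
 [ 0.4 -0.5]
 [ 0.9  0.8]
 [-1.7 -0.9]
 [-0.2  1.8]
 [ 0.1  3.9]
 [ 1.1  0. ]
 [-2.3 -1.2]
 [-0.3 -3.1]
 [-0.1 -2.2]
 [-0.6 -1.6]]
knob [577.1199524  55.4235144 129.       ] handle [ 476.03479464 -207.72415936  175.        ]
top [ 5.33294e+02 -5.79310e+01 -3.39000e-01  2.60500e+00  1.15424e+02] [574.1  50.1 129. ] [ 479.8 -209.8  175. ]
scene [ 5.30084e+02 -5.51890e+01 -3.67000e-01  5.32500e+00  1.28190e+02] [581.1  62.5 129. ] [ 472.3 -205.5  175. ]
```

Run:
```python
from h import *
out={}
for n,boxes in (('top',[(298,168,316,188),(378,196,405,218)]),('scene',[(306,217,327,238),(291,138,308,162)])):
    g=cv2.cvtColor(cv2.imread(f'pics/{n}0.png'),6).astype(float)
    for (a,b,c,d),nm in zip(boxes,('knob','handle')):
        s=g[b:d,a:c]; m=(s<38).astype(np.uint8)
        k,l,st,ce=cv2.connectedComponentsWithStats(m); i=1+st[1:,4].argmax(); out[n,nm]=ce[i]+[a,b]; print(n,nm,out[n,nm].round(2),st[i], s.min(),np.median(s))
for nm,z in(('knob',116),('handle',165)):
    o=lambda p:np.r_[proj('top',p)[0]-out['top',nm],proj('scene',p)[0]-out['scene',nm]]
    for fz in(0,1):
        s=least_squares((lambda p:o(np.r_[p[:2],z])) if fz else o,[550,0,z][:3-fz]); print(nm,s.x.round(1),s.fun.round(2))
# model overlay
v=[531.6,-56.6,-.353]; Rm=R.from_euler('z',v[2]).as_matrix()
def W(P): return np.array(P,float)@Rm.T+[v[0],v[1],0]
ims=[]
for n,(x0,y0,x1,y1),f in(('top',(275,145,410,235),5.5),('scene',(265,130,365,280),3.9)):
    im=cv2.convertScaleAbs(cv2.resize(cv2.imread(f'pics/{n}0.png')[y0:y1,x0:x1],None,fx=f,fy=f),alpha=1.6)
    for z,hx,ya,yb in((100,52,53,178),(0,52,53,178),(60,42.5,-197,53)):
        q=(proj(n,W([[hx,yb,z],[-hx,yb,z],[-hx,ya,z],[hx,ya,z]]))+.5-[x0,y0])*f
        cv2.polylines(im,[q.astype(int)],True,(0,0,255) if z else (0,255,0),1)
    cv2.imwrite(f'pics/o{n}.png',im)
a=cv2.imread('pics/otop.png');b=cv2.imread('pics/oscene.png')
b=cv2.resize(b,(int(b.shape[1]*.0+400),600)) 
cv2.imwrite('pics/o.png',np.hstack([cv2.copyMakeBorder(cv2.resize(a,(480,320)),0,230,0,0,0),cv2.resize(b,(320,550))]))
```

```text
top knob [306.08 177.11] [  3   3  12  13 107] 22.0 56.0
top handle [390.55 206.92] [  2   3  23  16 224] 21.0 50.0
scene knob [315.94 227.09] [  2   2  16  16 192] 0.0 54.0
scene handle [299.25 150.02] [  3   3  12  19 165] 0.0 78.0
knob [576.2  53.3 116.8] [-0.2   0.29 -0.3  -0.02]
knob [576.1  53.1] [-0.12  0.35 -0.31  0.09]
handle [ 477.9 -207.7  169.7] [-0.28  0.42 -0.51 -0.05]
handle [ 477.3 -209.5] [ 0.11  0.72 -0.56  0.72]
```

View pics/o.png

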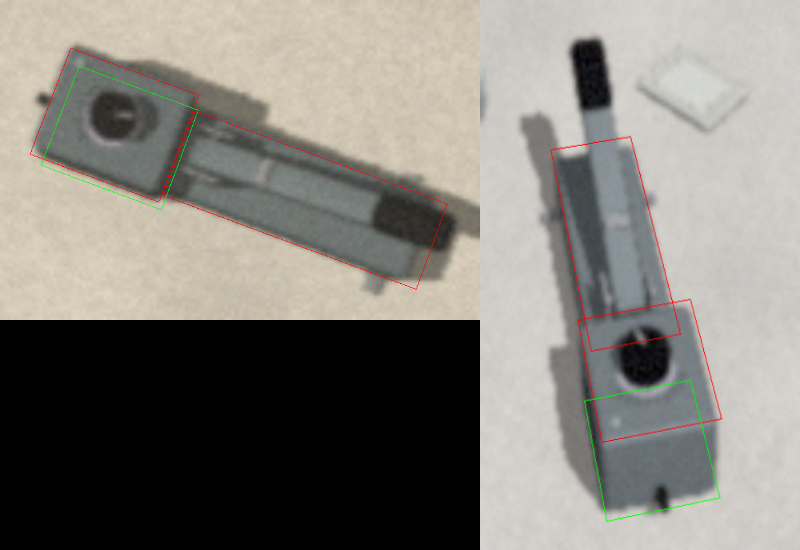

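Knob axis is at about (576,53) and the handle at about (478,-209), with sealer yaw about -0.36. I move over the knob now.

Request:
apply_moves(
  increments=[
    {"tx": 0.02, "ty": 0.04, "tz": 0.03, "rz": 1.5},
    {"tx": 0.293, "ty": 0.638, "tz": 0.03, "rz": 13.8},
    {"tx": 0.293, "ty": 0.638, "tz": 0.03, "rz": 13.8},
    {"tx": 0.293, "ty": 0.638, "tz": 0.03, "rz": 13.8},
    {"tx": 0.293, "ty": 0.638, "tz": 0.03, "rz": 13.8},
    {"tx": 0.293, "ty": 0.638, "tz": 0.03, "rz": 13.8},
    {"tx": 0.293, "ty": 0.638, "tz": 0.03, "rz": 13.8},
    {"tx": 0.293, "ty": 0.638, "tz": 0.03, "rz": 13.8},
    {"tx": 0.293, "ty": 0.638, "tz": 0.03, "rz": 13.8},
    {"tx": 0.293, "ty": 0.638, "tz": 0.03, "rz": 13.8},
    {"tx": 0.293, "ty": 0.638, "tz": 0.03, "rz": 13.8},
    {"tx": 0.293, "ty": 0.638, "tz": 0.03, "rz": 13.8},
  ],
)

```text
$.increments[0]: bad value
```

```bash
cat > st.py <<'E'
from cell import *
import numpy as np; np.set_printoptions(suppress=True,precision=3)
s=read_state()
for k in('clock','qpos','eef_pos','tool_rot','force','torque','width'): print(k,s[k])
E
python3 st.py
```

```text
clock 0.1
qpos [ 1.054  0.629  0.038  1.518 -0.027  0.996 -0.02 ]
eef_pos [ 283.003 -584.542  230.483]
tool_rot [-3.14  -0.     0.451]
force [ 0.39   0.434 -0.275]
torque [ 0.008 -0.055  0.035]
width 85.1818887185844
```

Request:
apply_moves(
  increments=[
    {"tx": 0.02, "ty": 0.04, "tz": 0.03, "rx": 0, "ry": 0, "rz": 1.5, "claw": 0.085},
    {"tx": 0.293, "ty": 0.638, "tz": 0.03, "rx": 0, "ry": 0, "rz": 13.8, "claw": 0.085},
    {"tx": 0.293, "ty": 0.638, "tz": 0.03, "rx": 0, "ry": 0, "rz": 13.8, "claw": 0.085},
    {"tx": 0.293, "ty": 0.638, "tz": 0.03, "rx": 0, "ry": 0, "rz": 13.8, "claw": 0.085},
    {"tx": 0.293, "ty": 0.638, "tz": 0.03, "rx": 0, "ry": 0, "rz": 13.8, "claw": 0.085},
    {"tx": 0.293, "ty": 0.638, "tz": 0.03, "rx": 0, "ry": 0, "rz": 13.8, "claw": 0.085},
    {"tx": 0.293, "ty": 0.638, "tz": 0.03, "rx": 0, "ry": 0, "rz": 13.8, "claw": 0.085},
    {"tx": 0.293, "ty": 0.638, "tz": 0.03, "rx": 0, "ry": 0, "rz": 13.8, "claw": 0.085},
    {"tx": 0.293, "ty": 0.638, "tz": 0.03, "rx": 0, "ry": 0, "rz": 13.8, "claw": 0.085},
    {"tx": 0.293, "ty": 0.638, "tz": 0.03, "rx": 0, "ry": 0, "rz": 13.8, "claw": 0.085},
    {"tx": 0.293, "ty": 0.638, "tz": 0.03, "rx": 0, "ry": 0, "rz": 13.8, "claw": 0.085},
    {"tx": 0.293, "ty": 0.638, "tz": 0.03, "rx": 0, "ry": 0, "rz": 13.8, "claw": 0.085},
  ],
)

```text
clock: 1.3
eef_pos: [530.6, -45.9, 260.8]
tool_rot: [-3.141, 0.0, 1.655]
force: [0.7, -1.1, -0.4]
width: 85.1
```

```bash
python3 st.py
```

```text
clock 1.3
qpos [ 0.28   0.443 -0.356  1.801  0.188  0.931 -0.073]
eef_pos [530.58  -45.936 260.78 ]
tool_rot [-3.141  0.     1.655]
force [ 0.694 -1.142 -0.444]
torque [ 0.012 -0.04   0.06 ]
width 85.09619019672533
```

Request:
apply_moves(
  increments=[
    {"tx": 0.02, "ty": 0.045, "tz": 0, "rx": 0, "ry": 0, "rz": 0, "claw": 0.085},
    {"tx": 0.04, "ty": 0.09, "tz": -0.03, "rx": 0, "ry": 0, "rz": 0, "claw": 0.085},
    {"tx": 0.04, "ty": 0.09, "tz": -0.07, "rx": 0, "ry": 0, "rz": 0, "claw": 0.085},
    {"tx": 0.04, "ty": 0.09, "tz": -0.1, "rx": 0, "ry": 0, "rz": 0, "claw": 0.085},
    {"tx": 0.04, "ty": 0.09, "tz": -0.1, "rx": 0, "ry": 0, "rz": 0, "claw": 0.085},
    {"tx": 0.04, "ty": 0.09, "tz": -0.1, "rx": 0, "ry": 0, "rz": 0, "claw": 0.085},
  ],
)

```text
clock: 1.9
eef_pos: [570.3, 42.2, 161.1]
tool_rot: [-3.141, 0.0, 1.655]
force: [1.7, -0.9, 0.6]
width: 84.6
```

```bash
python3 st.py
```

```text
clock 1.9
qpos [ 0.083  0.62  -0.318  1.805  0.267  0.76  -0.291]
eef_pos [570.255  42.162 161.07 ]
tool_rot [-3.141  0.     1.655]
force [ 1.67  -0.88   0.641]
torque [ 0.011 -0.014 -0.016]
width 84.5797233363286
```

Request:
apply_moves(
  increments=[
    {"tx": 0.006, "ty": 0.011, "tz": 0, "rx": 0, "ry": 0, "rz": 0, "claw": 0.085},
    {"tx": 0.006, "ty": 0.011, "tz": -0.025, "rx": 0, "ry": 0, "rz": 0, "claw": 0.07},
    {"tx": 0.006, "ty": 0.011, "tz": -0.045, "rx": 0, "ry": 0, "rz": 0, "claw": 0.06},
    {"tx": 0.006, "ty": 0.011, "tz": -0.057, "rx": 0, "ry": 0, "rz": 0, "claw": 0.06},
    {"tx": 0.006, "ty": 0.011, "tz": -0.057, "rx": 0, "ry": 0, "rz": 0, "claw": 0.06},
    {"tx": 0.006, "ty": 0.011, "tz": -0.057, "rx": 0, "ry": 0, "rz": 0, "claw": 0.06},
  ],
)

```text
clock: 2.5
eef_pos: [577.3, 53.7, 105.1]
tool_rot: [3.14, -0.0, 1.655]
force: [0.6, -1.3, 0.7]
width: 59.8
```

```bash
python3 st.py
python3 - <<'E'
from h import *
a=cv2.resize(get_image('top')[:,:,::-1][155:200,275:335],None,fx=6,fy=6,interpolation=3);b=cv2.resize(get_image('scene')[:,:,::-1][190:260,280:350],None,fx=6,fy=6,interpolation=3)
a=cv2.copyMakeBorder(a,0,b.shape[0]-a.shape[0],0,0,0)
cv2.imwrite('pics/g.png',cv2.convertScaleAbs(np.hstack([a,b]),alpha=1.8))
E
```

```text
clock 2.5
qpos [ 0.04   0.706 -0.284  1.826  0.305  0.651 -0.34 ]
eef_pos [577.3    53.747 105.078]
tool_rot [ 3.14  -0.     1.655]
force [ 0.638 -1.278  0.673]
torque [-0.028 -0.056  0.042]
width 59.80053542735353
```

View pics/g.png

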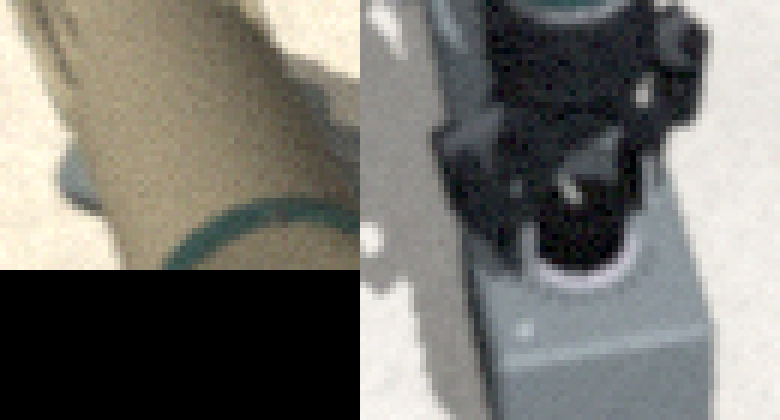

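The fingers straddle the knob, which sits at (583,225) in the right-hand crop, and nothing is touching. I close to feel the centring along this axis.

Request:
apply_moves(
  increments=[
    {"tx": 0, "ty": 0, "tz": 0, "rx": 0, "ry": 0, "rz": 0, "claw": 0.035},
    {"tx": 0, "ty": 0, "tz": 0, "rx": 0, "ry": 0, "rz": 0, "claw": 0.035},
    {"tx": 0, "ty": 0, "tz": 0, "rx": 0, "ry": 0, "rz": 0, "claw": 0.035},
    {"tx": 0, "ty": 0, "tz": 0, "rx": 0, "ry": 0, "rz": 0, "claw": 0.035},
    {"tx": 0, "ty": 0, "tz": 0, "rx": 0, "ry": 0, "rz": 0, "claw": 0.035},
  ],
)

```text
clock: 3.1
eef_pos: [576.3, 53.3, 105.3]
tool_rot: [3.141, 0.0, 1.655]
force: [-2.0, -0.6, 7.3]
width: 40.5
```

```bash
python3 st.py
```

```text
clock 3.1
qpos [ 0.04   0.705 -0.284  1.827  0.305  0.652 -0.34 ]
eef_pos [576.292  53.343 105.252]
tool_rot [3.141 0.    1.655]
force [-1.991 -0.641  7.257]
torque [-0.12   0.535 -0.028]
width 40.48036491362826
```

Request:
apply_moves(
  increments=[
    {"tx": 0, "ty": 0, "tz": 0, "rx": 0, "ry": 0, "rz": 0, "claw": 0.07},
    {"tx": -0.001, "ty": 0, "tz": 0, "rx": 0, "ry": 0, "rz": 0, "claw": 0.07},
    {"tx": -0.001, "ty": 0, "tz": 0, "rx": 0, "ry": 0, "rz": -1.7, "claw": 0.07},
    {"tx": -0.001, "ty": 0, "tz": 0, "rx": 0, "ry": 0, "rz": -3.4, "claw": 0.07},
    {"tx": -0.001, "ty": 0, "tz": 0, "rx": 0, "ry": 0, "rz": -5.1, "claw": 0.07},
    {"tx": -0.001, "ty": 0, "tz": 0, "rx": 0, "ry": 0, "rz": -6.8, "claw": 0.07},
    {"tx": -0.001, "ty": 0, "tz": 0, "rx": 0, "ry": 0, "rz": -8.5, "claw": 0.07},
    {"tx": -0.001, "ty": 0, "tz": 0, "rx": 0, "ry": 0, "rz": -10.2, "claw": 0.07},
    {"tx": -0.001, "ty": 0, "tz": 0, "rx": 0, "ry": 0, "rz": -11.9, "claw": 0.07},
    {"tx": -0.001, "ty": 0, "tz": 0, "rx": 0, "ry": 0, "rz": -13.6, "claw": 0.07},
    {"tx": -0.001, "ty": 0, "tz": 0, "rx": 0, "ry": 0, "rz": -15.3, "claw": 0.07},
    {"tx": -0.001, "ty": 0, "tz": 0, "rx": 0, "ry": 0, "rz": -17.0, "claw": 0.07},
  ],
)

```text
clock: 4.3
eef_pos: [575.3, 53.5, 103.9]
tool_rot: [-3.141, -0.0, 0.166]
force: [0.5, 0.5, 0.1]
width: 69.9
```

Request:
apply_moves(
  increments=[
    {"tx": 0, "ty": 0, "tz": 0, "rx": 0, "ry": 0, "rz": -1.0, "claw": 0.06},
    {"tx": 0, "ty": 0, "tz": 0, "rx": 0, "ry": 0, "rz": -1.0, "claw": 0.055},
    {"tx": 0, "ty": 0, "tz": 0, "rx": 0, "ry": 0, "rz": -1, "claw": 0.055},
  ],
)

```text
clock: 4.6
eef_pos: [575.3, 53.5, 103.9]
tool_rot: [3.142, -0.0, 0.087]
force: [0.6, 0.2, -0.5]
width: 54.9
```

```bash
python3 st.py
```

```text
clock 4.6
qpos [-0.239  0.699  0.153  1.838 -0.17   0.616 -1.466]
eef_pos [575.289  53.535 103.905]
tool_rot [ 3.142 -0.     0.087]
force [ 0.607  0.176 -0.453]
torque [0.041 0.02  0.02 ]
width 54.876728527187176
```

Request:
apply_moves(
  increments=[
    {"tx": 0, "ty": 0, "tz": 0, "rx": 0, "ry": 0, "rz": 0, "claw": 0.035},
    {"tx": 0, "ty": 0, "tz": 0, "rx": 0, "ry": 0, "rz": 0, "claw": 0.035},
    {"tx": 0, "ty": 0, "tz": 0, "rx": 0, "ry": 0, "rz": 0, "claw": 0.035},
    {"tx": 0, "ty": 0, "tz": 0, "rx": 0, "ry": 0, "rz": 0, "claw": 0.035},
    {"tx": 0, "ty": 0, "tz": 0, "rx": 0, "ry": 0, "rz": 0, "claw": 0.035},
  ],
)

```text
clock: 5.1
eef_pos: [575.2, 53.9, 104.4]
tool_rot: [-3.141, -0.0, 0.085]
force: [-2.1, 2.0, 5.9]
width: 40.4
```

```bash
python3 st.py
```

```text
clock 5.1
qpos [-0.239  0.699  0.153  1.838 -0.171  0.617 -1.467]
eef_pos [575.24   53.871 104.368]
tool_rot [-3.141 -0.     0.085]
force [-2.068  2.048  5.927]
torque [0.409 0.387 0.042]
width 40.41675054616355
```

Centred to within about 1 mm on both axes. I wind anticlockwise three notches, which is safe because the start notch is at least 3.

Request:
apply_moves(
  increments=[
    {"tx": 0, "ty": 0.0005, "tz": 0, "rx": 0, "ry": 0, "rz": 1, "claw": 0.035},
    {"tx": 0, "ty": 0.0005, "tz": 0, "rx": 0, "ry": 0, "rz": 2, "claw": 0.035},
    {"tx": 0, "ty": 0.0005, "tz": 0, "rx": 0, "ry": 0, "rz": 3, "claw": 0.035},
    {"tx": 0, "ty": 0.0005, "tz": 0, "rx": 0, "ry": 0, "rz": 4, "claw": 0.035},
    {"tx": 0, "ty": 0.0005, "tz": 0, "rx": 0, "ry": 0, "rz": 5, "claw": 0.035},
    {"tx": 0, "ty": 0.0005, "tz": 0, "rx": 0, "ry": 0, "rz": 6, "claw": 0.035},
    {"tx": 0, "ty": 0.0005, "tz": 0, "rx": 0, "ry": 0, "rz": 7, "claw": 0.035},
    {"tx": 0, "ty": 0.0005, "tz": 0, "rx": 0, "ry": 0, "rz": 8, "claw": 0.035},
    {"tx": 0, "ty": 0.0005, "tz": 0, "rx": 0, "ry": 0, "rz": 8.6, "claw": 0.035},
    {"tx": 0, "ty": 0.0005, "tz": 0, "rx": 0, "ry": 0, "rz": 9, "claw": 0.035},
    {"tx": 0, "ty": 0.0005, "tz": 0, "rx": 0, "ry": 0, "rz": 9, "claw": 0.035},
    {"tx": 0, "ty": 0.0005, "tz": 0, "rx": 0, "ry": 0, "rz": 9, "claw": 0.035},
  ],
)

```text
clock: 6.3
eef_pos: [575.6, 53.3, 104.4]
tool_rot: [3.141, -0.0, 0.87]
force: [-1.6, 0.3, 5.3]
width: 40.2
```

```bash
python3 st.py
```

```text
clock 6.3
qpos [-0.099  0.693 -0.066  1.834  0.073  0.617 -0.91 ]
eef_pos [575.56   53.309 104.386]
tool_rot [ 3.141 -0.     0.87 ]
force [-1.592  0.305  5.305]
torque [0.04  0.305 0.072]
width 40.17518539130149
```

Request:
apply_moves(
  increments=[
    {"tx": 0, "ty": 0, "tz": 0, "rx": 0, "ry": 0, "rz": 0.3, "claw": 0.035},
    {"tx": 0, "ty": 0, "tz": 0, "rx": 0, "ry": 0, "rz": 0.6, "claw": 0.035},
    {"tx": 0, "ty": 0, "tz": 0, "rx": 0, "ry": 0, "rz": 0.6, "claw": 0.035},
    {"tx": 0, "ty": 0, "tz": 0, "rx": 0, "ry": 0, "rz": 0.6, "claw": 0.035},
  ],
)

```text
clock: 6.7
eef_pos: [575.6, 53.3, 104.4]
tool_rot: [3.141, -0.0, 0.921]
force: [-0.4, -0.1, 5.2]
width: 40.1
```

```bash
python3 st.py
python3 - <<'E'
from cell import *
print([read_state()['torque'][2] for _ in range(3)])
E
```

```text
clock 6.7
qpos [-0.09   0.693 -0.08   1.833  0.089  0.618 -0.873]
eef_pos [575.605  53.275 104.388]
tool_rot [ 3.141 -0.     0.921]
force [-0.351 -0.132  5.24 ]
torque [-0.026  0.3   -0.103]
width 40.147165505612726
[np.float64(-0.10319035478562902), np.float64(-0.10319035478562902), np.float64(-0.10319035478562902)]
```

Request:
apply_moves(
  increments=[
    {"tx": 0, "ty": 0, "tz": 0, "rx": 0, "ry": 0, "rz": 0.15, "claw": 0.035},
    {"tx": 0, "ty": 0, "tz": 0, "rx": 0, "ry": 0, "rz": 0.3, "claw": 0.035},
    {"tx": 0, "ty": 0, "tz": 0, "rx": 0, "ry": 0, "rz": 0.3, "claw": 0.035},
    {"tx": 0, "ty": 0, "tz": 0, "rx": 0, "ry": 0, "rz": 0.3, "claw": 0.035},
  ],
)

```text
clock: 7.1
eef_pos: [575.6, 53.2, 104.4]
tool_rot: [3.141, -0.0, 0.948]
force: [-0.6, -0.3, 6.6]
width: 39.9
```

```bash
python3 st.py
```

```text
clock 7.1
qpos [-0.085  0.693 -0.087  1.833  0.097  0.619 -0.855]
eef_pos [575.614  53.245 104.406]
tool_rot [ 3.141 -0.     0.948]
force [-0.572 -0.338  6.559]
torque [ 0.009  0.391 -0.019]
width 39.927669493976154
```

Torque fell back, so that was a detent and not the stop. On to the next notch plus about 0.06 rad.

Request:
apply_moves(
  increments=[
    {"tx": 0, "ty": 0, "tz": 0, "rx": 0, "ry": 0, "rz": 0.8, "claw": 0.035},
    {"tx": 0, "ty": 0, "tz": 0, "rx": 0, "ry": 0, "rz": 1.6, "claw": 0.035},
    {"tx": 0, "ty": 0, "tz": 0, "rx": 0, "ry": 0, "rz": 2.2, "claw": 0.035},
    {"tx": 0, "ty": 0, "tz": 0, "rx": 0, "ry": 0, "rz": 2.5, "claw": 0.035},
    {"tx": 0, "ty": 0, "tz": 0, "rx": 0, "ry": 0, "rz": 2.8, "claw": 0.035},
    {"tx": 0, "ty": 0, "tz": 0, "rx": 0, "ry": 0, "rz": 2.8, "claw": 0.035},
    {"tx": 0, "ty": 0, "tz": 0, "rx": 0, "ry": 0, "rz": 2.8, "claw": 0.035},
  ],
)

```text
clock: 7.8
eef_pos: [575.8, 53.2, 104.4]
tool_rot: [3.141, -0.0, 1.192]
force: [-0.2, -1.4, 5.1]
width: 40.4
```

```bash
python3 st.py
```

```text
clock 7.8
qpos [-0.042  0.696 -0.156  1.832  0.171  0.626 -0.679]
eef_pos [575.775  53.175 104.381]
tool_rot [ 3.141 -0.     1.192]
force [-0.213 -1.373  5.054]
torque [-0.126  0.233 -0.075]
width 40.37956215127627
```

Request:
apply_moves(
  increments=[
    {"tx": 0, "ty": 0, "tz": 0, "rx": 0, "ry": 0, "rz": 0.8, "claw": 0.035},
    {"tx": 0, "ty": 0, "tz": 0, "rx": 0, "ry": 0, "rz": 1.6, "claw": 0.035},
    {"tx": 0, "ty": 0, "tz": 0, "rx": 0, "ry": 0, "rz": 2.4, "claw": 0.035},
    {"tx": 0, "ty": 0, "tz": 0, "rx": 0, "ry": 0, "rz": 2.7, "claw": 0.035},
    {"tx": 0, "ty": 0, "tz": 0, "rx": 0, "ry": 0, "rz": 3.0, "claw": 0.035},
    {"tx": 0, "ty": 0, "tz": 0, "rx": 0, "ry": 0, "rz": 3.0, "claw": 0.035},
    {"tx": 0, "ty": 0, "tz": 0, "rx": 0, "ry": 0, "rz": 3.0, "claw": 0.035},
  ],
)

```text
clock: 8.5
eef_pos: [576.0, 53.1, 104.4]
tool_rot: [3.14, 0.0, 1.453]
force: [0.4, -1.5, 5.4]
width: 40.3
```

```bash
python3 st.py
```

```text
clock 8.5
qpos [ 0.005  0.701 -0.228  1.83   0.249  0.637 -0.49 ]
eef_pos [576.03   53.117 104.391]
tool_rot [3.14  0.    1.453]
force [ 0.352 -1.504  5.434]
torque [-0.206  0.155 -0.118]
width 40.27977189862011
```

Request:
apply_moves(
  increments=[
    {"tx": 0, "ty": 0, "tz": 0, "rx": 0, "ry": 0, "rz": 0.15, "claw": 0.035},
    {"tx": 0, "ty": 0, "tz": 0, "rx": 0, "ry": 0, "rz": 0.3, "claw": 0.035},
    {"tx": 0, "ty": 0, "tz": 0, "rx": 0, "ry": 0, "rz": 0.3, "claw": 0.035},
    {"tx": 0, "ty": 0, "tz": 0, "rx": 0, "ry": 0, "rz": 0.3, "claw": 0.035},
  ],
)

```text
clock: 8.9
eef_pos: [576.0, 53.1, 104.4]
tool_rot: [3.14, 0.0, 1.48]
force: [0.8, -1.3, 5.3]
width: 40.1
```

```bash
python3 st.py
```

```text
clock 8.9
qpos [ 0.009  0.701 -0.236  1.83   0.257  0.638 -0.471]
eef_pos [576.039  53.111 104.387]
tool_rot [3.14 0.   1.48]
force [ 0.775 -1.254  5.283]
torque [-0.224  0.163 -0.051]
width 40.091749932011915
```

Still a detent. Next notch centre is 1.657, so the target is about 1.717.

Request:
apply_moves(
  increments=[
    {"tx": 0, "ty": 0, "tz": 0, "rx": 0, "ry": 0, "rz": 0.8, "claw": 0.035},
    {"tx": 0, "ty": 0, "tz": 0, "rx": 0, "ry": 0, "rz": 1.6, "claw": 0.035},
    {"tx": 0, "ty": 0, "tz": 0, "rx": 0, "ry": 0, "rz": 2.1, "claw": 0.035},
    {"tx": 0, "ty": 0, "tz": 0, "rx": 0, "ry": 0, "rz": 2.4, "claw": 0.035},
    {"tx": 0, "ty": 0, "tz": 0, "rx": 0, "ry": 0, "rz": 2.7, "claw": 0.035},
    {"tx": 0, "ty": 0, "tz": 0, "rx": 0, "ry": 0, "rz": 2.7, "claw": 0.035},
    {"tx": 0, "ty": 0, "tz": 0, "rx": 0, "ry": 0, "rz": 2.7, "claw": 0.035},
  ],
)

```text
clock: 9.6
eef_pos: [576.2, 53.1, 104.4]
tool_rot: [3.14, 0.001, 1.715]
force: [0.9, -1.5, 4.9]
width: 40.3
```

```bash
python3 st.py
```

```text
clock 9.6
qpos [ 0.051  0.708 -0.301  1.828  0.325  0.652 -0.298]
eef_pos [576.235  53.108 104.364]
tool_rot [3.14  0.001 1.715]
force [ 0.853 -1.529  4.895]
torque [-0.337  0.029 -0.241]
width 40.29721122729997
```

Torque is -0.24, which looks like the stop. A 1° nudge will confirm that it keeps climbing.

Request:
apply_moves(
  increments=[
    {"tx": 0, "ty": 0, "tz": 0, "rx": 0, "ry": 0, "rz": 0.2, "claw": 0.035},
    {"tx": 0, "ty": 0, "tz": 0, "rx": 0, "ry": 0, "rz": 0.2, "claw": 0.035},
    {"tx": 0, "ty": 0, "tz": 0, "rx": 0, "ry": 0, "rz": 0.2, "claw": 0.035},
  ],
)

```text
clock: 9.9
eef_pos: [576.2, 53.1, 104.4]
tool_rot: [3.14, 0.001, 1.732]
force: [1.3, -1.4, 6.0]
width: 40.4
```

```bash
python3 st.py
```

```text
clock 9.9
qpos [ 0.054  0.709 -0.306  1.828  0.33   0.653 -0.286]
eef_pos [576.246  53.089 104.385]
tool_rot [3.14  0.001 1.732]
force [ 1.251 -1.39   5.952]
torque [-0.348 -0.042 -0.282]
width 40.352342638246284
```

The stop is confirmed and notch 0 is at yaw 1.657. Six clicks up means yaw 0.086, which is -18.86 units.

Request:
apply_moves(
  increments=[
    {"tx": 0, "ty": 0, "tz": 0, "rx": 0, "ry": 0, "rz": -1, "claw": 0.035},
    {"tx": 0, "ty": 0, "tz": 0, "rx": 0, "ry": 0, "rz": -2, "claw": 0.035},
    {"tx": 0, "ty": 0, "tz": 0, "rx": 0, "ry": 0, "rz": -3, "claw": 0.035},
    {"tx": 0, "ty": 0, "tz": 0, "rx": 0, "ry": 0, "rz": -4, "claw": 0.035},
    {"tx": 0, "ty": 0, "tz": 0, "rx": 0, "ry": 0, "rz": -5, "claw": 0.035},
    {"tx": 0, "ty": 0, "tz": 0, "rx": 0, "ry": 0, "rz": -6, "claw": 0.035},
    {"tx": 0, "ty": 0, "tz": 0, "rx": 0, "ry": 0, "rz": -7, "claw": 0.035},
    {"tx": 0, "ty": 0, "tz": 0, "rx": 0, "ry": 0, "rz": -8, "claw": 0.035},
    {"tx": 0, "ty": 0, "tz": 0, "rx": 0, "ry": 0, "rz": -9, "claw": 0.035},
    {"tx": 0, "ty": 0, "tz": 0, "rx": 0, "ry": 0, "rz": -10, "claw": 0.035},
    {"tx": 0, "ty": 0, "tz": 0, "rx": 0, "ry": 0, "rz": -11, "claw": 0.035},
    {"tx": 0, "ty": 0, "tz": 0, "rx": 0, "ry": 0, "rz": -12, "claw": 0.035},
  ],
)

```text
clock: 11.1
eef_pos: [575.5, 53.4, 104.4]
tool_rot: [3.141, -0.0, 0.683]
force: [-1.2, -1.3, 6.6]
width: 39.8
```

Request:
apply_moves(
  increments=[
    {"tx": 0, "ty": 0, "tz": 0, "rx": 0, "ry": 0, "rz": -1, "claw": 0.035},
    {"tx": 0, "ty": 0, "tz": 0, "rx": 0, "ry": 0, "rz": -2, "claw": 0.035},
    {"tx": 0, "ty": 0, "tz": 0, "rx": 0, "ry": 0, "rz": -3, "claw": 0.035},
    {"tx": 0, "ty": 0, "tz": 0, "rx": 0, "ry": 0, "rz": -4, "claw": 0.035},
    {"tx": 0, "ty": 0, "tz": 0, "rx": 0, "ry": 0, "rz": -5, "claw": 0.035},
    {"tx": 0, "ty": 0, "tz": 0, "rx": 0, "ry": 0, "rz": -6, "claw": 0.035},
    {"tx": 0, "ty": 0, "tz": 0, "rx": 0, "ry": 0, "rz": -6.6, "claw": 0.035},
    {"tx": 0, "ty": 0, "tz": 0, "rx": 0, "ry": 0, "rz": -6.86, "claw": 0.035},
    {"tx": 0, "ty": 0, "tz": 0, "rx": 0, "ry": 0, "rz": -6.86, "claw": 0.035},
    {"tx": 0, "ty": 0, "tz": 0, "rx": 0, "ry": 0, "rz": -6.86, "claw": 0.035},
  ],
)

```text
clock: 12.1
eef_pos: [575.3, 53.9, 104.4]
tool_rot: [-3.142, -0.0, 0.088]
force: [-2.5, -0.7, 7.0]
width: 40.3
```

```bash
python3 st.py
```

```text
clock 12.1
qpos [-0.238  0.699  0.152  1.838 -0.169  0.617 -1.467]
eef_pos [575.253  53.912 104.353]
tool_rot [-3.142 -0.     0.088]
force [-2.506 -0.688  7.017]
torque [ 0.031  0.301 -0.129]
width 40.29753623923512
```

Request:
apply_moves(
  increments=[
    {"tx": 0, "ty": 0, "tz": 0, "rx": 0, "ry": 0, "rz": -0.4, "claw": 0.035},
    {"tx": 0, "ty": 0, "tz": 0, "rx": 0, "ry": 0, "rz": -0.4, "claw": 0.035},
    {"tx": 0, "ty": 0, "tz": 0, "rx": 0, "ry": 0, "rz": -0.4, "claw": 0.035},
  ],
)

```text
clock: 12.4
eef_pos: [575.2, 54.0, 104.4]
tool_rot: [-3.141, -0.0, 0.054]
force: [-1.4, -0.1, 6.9]
width: 40.8
```

```bash
python3 st.py
```

```text
clock 12.4
qpos [-0.245  0.699  0.161  1.838 -0.179  0.618 -1.491]
eef_pos [575.246  53.995 104.353]
tool_rot [-3.141 -0.     0.054]
force [-1.392 -0.079  6.943]
torque [0.12  0.304 0.062]
width 40.75810205149922
```

Request:
apply_moves(
  increments=[
    {"tx": 0, "ty": 0, "tz": 0, "rx": 0, "ry": 0, "rz": -0.3, "claw": 0.035},
    {"tx": 0, "ty": 0, "tz": 0, "rx": 0, "ry": 0, "rz": -0.3, "claw": 0.035},
    {"tx": 0, "ty": 0, "tz": 0, "rx": 0, "ry": 0, "rz": -0.3, "claw": 0.035},
  ],
)

```text
clock: 12.7
eef_pos: [575.3, 54.0, 104.4]
tool_rot: [-3.141, -0.0, 0.027]
force: [-2.2, 0.8, 7.2]
width: 40.5
```

```bash
python3 st.py
```

```text
clock 12.7
qpos [-0.249  0.7    0.168  1.839 -0.188  0.618 -1.51 ]
eef_pos [575.257  54.023 104.377]
tool_rot [-3.141 -0.     0.027]
force [-2.192  0.771  7.214]
torque [0.153 0.308 0.052]
width 40.52234893350465
```

Torque crosses zero near yaw 0.06, so the knob sits in the notch at six clicks. I back off slightly, release and rise.

Request:
apply_moves(
  increments=[
    {"tx": 0, "ty": 0, "tz": 0, "rx": 0, "ry": 0, "rz": 0.3, "claw": 0.035},
    {"tx": 0, "ty": 0, "tz": 0, "rx": 0, "ry": 0, "rz": 0.3, "claw": 0.035},
    {"tx": 0, "ty": 0, "tz": 0, "rx": 0, "ry": 0, "rz": 0.3, "claw": 0.07},
    {"tx": 0, "ty": 0, "tz": 0, "rx": 0, "ry": 0, "rz": 0.3, "claw": 0.07},
    {"tx": 0, "ty": 0, "tz": 0, "rx": 0, "ry": 0, "rz": 0.3, "claw": 0.07},
    {"tx": 0, "ty": 0, "tz": 0, "rx": 0, "ry": 0, "rz": 0.3, "claw": 0.07},
    {"tx": 0, "ty": 0, "tz": 0.03, "rx": 0, "ry": 0, "rz": 0.3, "claw": 0.07},
    {"tx": 0, "ty": 0, "tz": 0.07, "rx": 0, "ry": 0, "rz": 0.3, "claw": 0.07},
    {"tx": 0, "ty": 0, "tz": 0.11, "rx": 0, "ry": 0, "rz": 0.3, "claw": 0.07},
    {"tx": 0, "ty": 0, "tz": 0.15, "rx": 0, "ry": 0, "rz": 0.3, "claw": 0.07},
  ],
)

```text
clock: 13.7
eef_pos: [575.0, 53.8, 255.3]
tool_rot: [3.141, 0.0, 0.053]
force: [0.8, 0.3, -0.1]
width: 70.2
```

```bash
python3 st.py
```

```text
clock 13.7
qpos [-0.284  0.505  0.217  1.7   -0.128  0.951 -1.536]
eef_pos [574.977  53.798 255.348]
tool_rot [3.141 0.    0.053]
force [ 0.784  0.323 -0.146]
torque [ 0.028 -0.042 -0.004]
width 70.18454079303548
```

Request:
apply_moves(
  increments=[
    {"tx": -0.016, "ty": -0.043, "tz": 0, "rx": 0, "ry": 0, "rz": -0.8, "claw": 0.0},
    {"tx": -0.032, "ty": -0.086, "tz": 0, "rx": 0, "ry": 0, "rz": -1.6, "claw": 0.0},
    {"tx": -0.048, "ty": -0.129, "tz": 0, "rx": 0, "ry": 0, "rz": -2.4, "claw": 0.0},
    {"tx": -0.064, "ty": -0.172, "tz": 0, "rx": 0, "ry": 0, "rz": -3.2, "claw": 0.0},
    {"tx": -0.08, "ty": -0.215, "tz": -0.01, "rx": 0, "ry": 0, "rz": -4, "claw": 0.0},
    {"tx": -0.096, "ty": -0.259, "tz": -0.03, "rx": 0, "ry": 0, "rz": -4.7, "claw": 0.0},
    {"tx": -0.096, "ty": -0.259, "tz": -0.045, "rx": 0, "ry": 0, "rz": -4.7, "claw": 0.0},
    {"tx": -0.096, "ty": -0.259, "tz": -0.055, "rx": 0, "ry": 0, "rz": -4.7, "claw": 0.0},
    {"tx": -0.096, "ty": -0.259, "tz": -0.055, "rx": 0, "ry": 0, "rz": -4.7, "claw": 0.0},
  ],
)

```text
clock: 14.6
eef_pos: [478.8, -203.8, 197.7]
tool_rot: [-3.141, 0.003, -0.356]
force: [0.4, -0.0, 0.2]
width: -0.1
```

```bash
python3 st.py
python3 - <<'E'
from h import *
a=cv2.resize(get_image('top')[:,:,::-1][150:225,280:410],None,fx=4,fy=4,interpolation=3);b=cv2.resize(get_image('scene')[:,:,::-1][130:280,265:350],None,fx=3,fy=3,interpolation=3)
a=cv2.copyMakeBorder(a,0,b.shape[0]-a.shape[0],0,0,0)
cv2.imwrite('pics/p.png',cv2.convertScaleAbs(np.hstack([a,b]),alpha=1.8)); print(a.shape,b.shape)
E
```

```text
clock 14.6
qpos [ 0.128  0.509  0.324  1.918 -0.229  0.754 -1.345]
eef_pos [ 478.832 -203.8    197.69 ]
tool_rot [-3.141  0.003 -0.356]
force [ 0.381 -0.05   0.196]
torque [ 0.04  -0.019  0.041]
width -0.05679444820298016
(450, 520, 3) (450, 255, 3)
```

View pics/p.png

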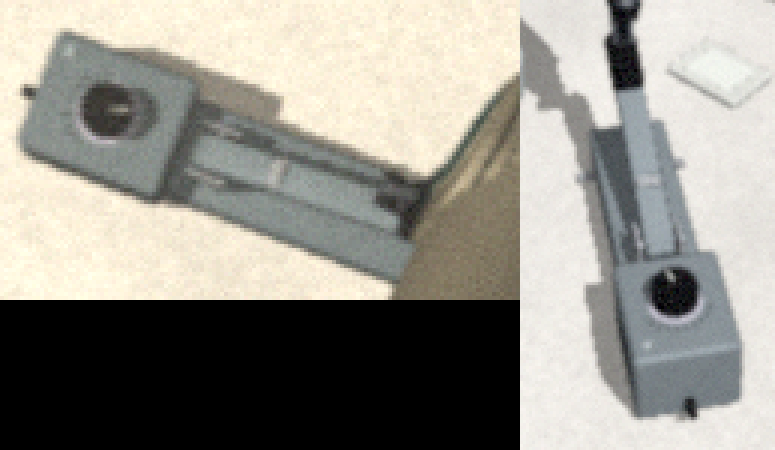

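The knob's pointer is where it was at the start, as expected for a start in notch 6. The closed fingertips stand over the handle at (625,60), right panel. I now push along the handle's arc until just short of the jaws meeting.

Request:
apply_moves(
  increments=[
    {"tx": 0, "ty": 0, "tz": -0.012, "rx": 0, "ry": 0, "rz": 0, "claw": 0.0},
    {"tx": 0, "ty": 0, "tz": -0.02, "rx": 0, "ry": 0, "rz": 0, "claw": 0.0},
    {"tx": -0.0013, "ty": -0.0035, "tz": -0.032, "rx": 0, "ry": 0, "rz": 0, "claw": 0.0},
    {"tx": -0.0027, "ty": -0.0073, "tz": -0.0413, "rx": 0, "ry": 0, "rz": 0, "claw": 0.0},
    {"tx": -0.0038, "ty": -0.01, "tz": -0.051, "rx": 0, "ry": 0, "rz": 0, "claw": 0.0},
    {"tx": -0.0048, "ty": -0.0128, "tz": -0.0607, "rx": 0, "ry": 0, "rz": 0, "claw": 0.0},
    {"tx": -0.0056, "ty": -0.0148, "tz": -0.071, "rx": 0, "ry": 0, "rz": 0, "claw": 0.0},
    {"tx": -0.0062, "ty": -0.0165, "tz": -0.0806, "rx": 0, "ry": 0, "rz": 0, "claw": 0.0},
    {"tx": -0.0062, "ty": -0.0165, "tz": -0.0806, "rx": 0, "ry": 0, "rz": 0, "claw": 0.0},
  ],
)

```text
clock: 15.6
eef_pos: [472.5, -221.8, 117.1]
tool_rot: [3.141, 0.001, -0.358]
force: [1.2, 2.7, 5.0]
width: -0.3
```

Request:
apply_moves(
  increments=[
    {"tx": 0, "ty": -0.0005, "tz": -0.003, "rx": 0, "ry": 0, "rz": 0, "claw": 0.0},
    {"tx": 0, "ty": -0.0005, "tz": -0.006, "rx": 0, "ry": 0, "rz": 0, "claw": 0.0},
    {"tx": 0, "ty": -0.0005, "tz": -0.006, "rx": 0, "ry": 0, "rz": 0, "claw": 0.0},
  ],
)

```text
clock: 15.9
eef_pos: [472.4, -222.4, 112.2]
tool_rot: [3.141, 0.001, -0.358]
force: [-0.9, 0.4, 4.8]
width: 0.1
```

Request:
apply_moves(
  increments=[
    {"tx": 0, "ty": 0, "tz": -0.002, "rx": 0, "ry": 0, "rz": 0, "claw": 0.0},
    {"tx": 0, "ty": 0, "tz": -0.002, "rx": 0, "ry": 0, "rz": 0, "claw": 0.0},
  ],
)

```text
clock: 16.1
eef_pos: [472.4, -222.5, 110.4]
tool_rot: [3.141, 0.001, -0.358]
force: [-1.9, 1.3, 5.8]
width: 0.0
```

Request:
apply_moves(
  increments=[
    {"tx": 0, "ty": 0, "tz": -0.001, "rx": 0, "ry": 0, "rz": 0, "claw": 0.0},
    {"tx": 0, "ty": 0, "tz": -0.001, "rx": 0, "ry": 0, "rz": 0, "claw": 0.0},
  ],
)

```text
clock: 16.3
eef_pos: [472.3, -222.6, 109.9]
tool_rot: [3.141, 0.001, -0.358]
force: [-2.7, 0.8, 10.1]
width: -0.1
```

Jaw contact is felt: 10.1 N after 0.5 mm. I ease on toward 15 N.

Request:
apply_moves(
  increments=[
    {"tx": 0, "ty": 0, "tz": -0.001, "rx": 0, "ry": 0, "rz": 0, "claw": 0.0},
    {"tx": 0, "ty": 0, "tz": -0.001, "rx": 0, "ry": 0, "rz": 0, "claw": 0.0},
  ],
)

```text
clock: 16.5
eef_pos: [472.4, -222.6, 109.5]
tool_rot: [3.141, 0.0, -0.358]
force: [-3.9, 2.4, 14.9]
width: 0.0
```

```bash
python3 st.py
```

```text
clock 16.5
qpos [ 0.218  0.643  0.253  1.989 -0.293  0.545 -1.254]
eef_pos [ 472.368 -222.642  109.461]
tool_rot [ 3.141  0.    -0.358]
force [-3.934  2.415 14.876]
torque [ 0.373  0.866 -0.005]
width 0.005022991968935438
```

14.9 N, so I hold for about a second.

Request:
apply_moves(
  increments=[
    {"tx": 0, "ty": 0, "tz": 0, "rx": 0, "ry": 0, "rz": 0, "claw": 0.0},
    {"tx": 0, "ty": 0, "tz": 0, "rx": 0, "ry": 0, "rz": 0, "claw": 0.0},
    {"tx": 0, "ty": 0, "tz": 0, "rx": 0, "ry": 0, "rz": 0, "claw": 0.0},
    {"tx": 0, "ty": 0, "tz": 0, "rx": 0, "ry": 0, "rz": 0, "claw": 0.0},
    {"tx": 0, "ty": 0, "tz": 0, "rx": 0, "ry": 0, "rz": 0, "claw": 0.0},
    {"tx": 0, "ty": 0, "tz": 0, "rx": 0, "ry": 0, "rz": 0, "claw": 0.0},
    {"tx": 0, "ty": 0, "tz": 0, "rx": 0, "ry": 0, "rz": 0, "claw": 0.0},
    {"tx": 0, "ty": 0, "tz": 0, "rx": 0, "ry": 0, "rz": 0, "claw": 0.0},
    {"tx": 0, "ty": 0, "tz": 0, "rx": 0, "ry": 0, "rz": 0, "claw": 0.0},
    {"tx": 0, "ty": 0, "tz": 0, "rx": 0, "ry": 0, "rz": 0, "claw": 0.0},
  ],
)

```text
clock: 17.5
eef_pos: [472.4, -222.6, 109.5]
tool_rot: [3.141, 0.0, -0.358]
force: [-3.9, 1.4, 15.2]
width: 0.3
```

Request:
apply_moves(
  increments=[
    {"tx": 0.0003, "ty": 0.001, "tz": 0.009, "rx": 0, "ry": 0, "rz": 0, "claw": 0.0},
    {"tx": 0.001, "ty": 0.003, "tz": 0.019, "rx": 0, "ry": 0, "rz": 0, "claw": 0.0},
    {"tx": 0.0017, "ty": 0.0045, "tz": 0.029, "rx": 0, "ry": 0, "rz": 0, "claw": 0.0},
    {"tx": 0.0027, "ty": 0.0072, "tz": 0.039, "rx": 0, "ry": 0, "rz": 0, "claw": 0.0},
    {"tx": 0.0038, "ty": 0.01, "tz": 0.048, "rx": 0, "ry": 0, "rz": 0, "claw": 0.0},
    {"tx": 0.0052, "ty": 0.0138, "tz": 0.058, "rx": 0, "ry": 0, "rz": 0, "claw": 0.0},
    {"tx": 0.0065, "ty": 0.0175, "tz": 0.068, "rx": 0, "ry": 0, "rz": 0, "claw": 0.0},
    {"tx": 0.0065, "ty": 0.0175, "tz": 0.085, "rx": 0, "ry": 0, "rz": 0, "claw": 0.0},
    {"tx": 0.0065, "ty": 0.0175, "tz": 0.12, "rx": 0, "ry": 0, "rz": 0, "claw": 0.0},
    {"tx": 0.0065, "ty": 0.0175, "tz": 0.16, "rx": 0, "ry": 0, "rz": 0, "claw": 0.0},
    {"tx": -0.03, "ty": 0.0, "tz": 0.18, "rx": 0, "ry": 0, "rz": 0, "claw": 0.0},
    {"tx": -0.06, "ty": -0.03, "tz": 0.18, "rx": 0, "ry": 0, "rz": 0, "claw": 0.0},
  ],
)

```text
clock: 18.7
eef_pos: [414.8, -251.2, 291.3]
tool_rot: [-3.141, -0.006, -0.352]
force: [0.5, -1.0, -0.6]
width: -0.4
```

```bash
python3 st.py
python3 - <<'E'
from h import *
a=get_image('scene')[:,:,::-1]; t=get_image('top')[:,:,::-1]
a=cv2.resize(a[120:350,225:455],(400,400),interpolation=3); t=cv2.resize(t[120:250,180:410],(400,226),interpolation=3)
cv2.imwrite('pics/f.png',cv2.convertScaleAbs(np.hstack([a,cv2.copyMakeBorder(t,0,174,0,0,0)]),alpha=1.7))
E
```

```text
clock 18.7
qpos [ 0.196  0.335  0.393  1.895 -0.159  0.936 -1.259]
eef_pos [ 414.751 -251.233  291.284]
tool_rot [-3.141 -0.006 -0.352]
force [ 0.474 -0.991 -0.637]
torque [-0.046  0.008  0.02 ]
width -0.35416102561787904
```

View pics/f.png

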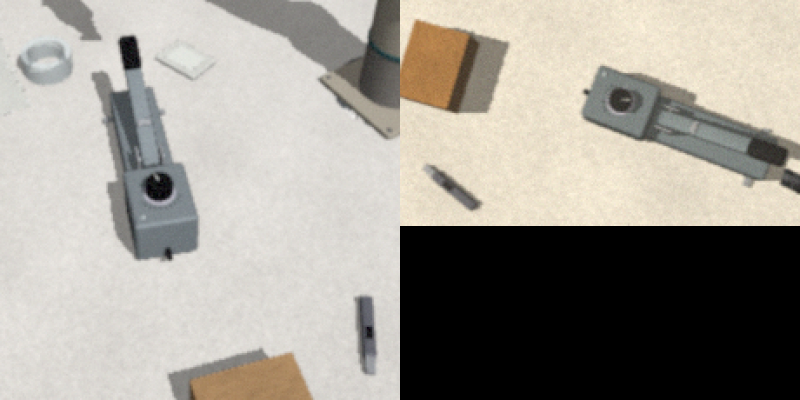

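The arm is up again, with its handle at (130,50) in the left panel, and the tape, carton and cutter are in place. I'll compare the knob patch with the first picture (a net turn of zero notches is expected), then hand in.

Run:
```python
from h import *
n=get_image('scene')[:,:,::-1].astype(float); o=cv2.imread('pics/scene0.png').astype(float)
s=np.s_[215:242,303:332]; d=np.abs(n[s]-o[s]).mean(2); print('knob patch',d.mean(),d.max(),'bench',np.abs(n[260:300,350:380]-o[260:300,350:380]).mean())
for im in(o,n):
    g=im[218:236,308:326].mean(2); ys,xs=np.where(g>np.inf) ; k=g[0:9,4:14]; i=np.unravel_index(k[2:8].argmax(),k[2:8].shape); print(i,k[2:8].max())
finish_job()
```

```text
knob patch 2.6760323541932736 16.333333333333332 bench 1.5041666666666667
(np.int64(2), np.int64(3)) 80.0
(np.int64(2), np.int64(3)) 81.33333333333333
the job is handed in; nothing more can be done
```

I set the timer six clicks up from its end stop, made the test press, and handed the job in at about 19 s of the 72 s allowed.

**Timer knob:** I wound it anticlockwise and met the end stop six notches back. The torque there was 0.24 N m and climbed to 0.28 N m, well under the 0.45 N m that counts as forcing. I then turned it clockwise six notches and let go.

**Test press:** the jaws met, and the handle read 14.9 to 15.2 N, sampled only at the start and end of a hold of about a second. I then followed the arm back up and moved clear.

**Last checks:**
- The white pointer stands where it did at the start, as it should after six notches back and six up.
- The sealing arm is up, and the tape, carton and cutter look undisturbed in the pictures. The robot is touching nothing.
- One reading disagreed. Just before release the torque was -0.13 N m when I expected about zero. I nudged the knob up to 3.5° further clockwise; the torque changed sign within the same notch, so I took it as slight slip in the grip plus sensor noise.
- In the final comparison the knob area of the picture differed slightly more than bare bench (2.7 against 1.5 grey levels), but the pointer was at the same pixel.

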